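# Shut the draught shield and tare the balance

### The job

Ready the balance for weighing a stone in the empty dish on its pan: with the fingertips, slide the top door of its glass draught shield fully shut by pushing its lip, then press the long tare key in the row at the front well down for a moment and let it come up. Touch the balance lightly, press no other key, pick nothing up, and leave the dish and everything lying around undisturbed.

Things in the scene. Friction and masses are not known exactly. Their poses are not given: they have to be found in the camera images.
- balance: white milligram balance standing fast on the table, 280 mm deep, 210 mm wide. Origin: centre of its underside; x axis from its front (keypad, towards the robot) to its rear, y to its left, z up. Key deck 50 mm above the table, x -140 to -91 mm; behind it a display slope rising to 66 mm at x -38 mm, then the glass chamber. Keep all forces on it, door and keys included, under 30 N
- pan (a point): centre of the top of the round pan (80 mm across) inside the glass chamber, 74 mm above the table, at x +35, y 0 in the balance's frame. The chamber reaches from x -35 to +105 mm and y -87 to +87 mm; its panes end 148 mm above the table; guide rails of the top door along both sides (y -84 and +84 mm) reach 158 mm
- top_door (a joint): sliding top door of the chamber, in m: 0 = fully shut (against its front stop), grows as it slides to the rear (+x of the balance), 0.09 fully open. Stays where it is left, rubs with about 1.2 N
- door_lip (a point): middle of the top edge of the door's lip: upright black soft-rubber ridge (yields about 0.4 mm per N), 80 mm along y of the balance, 8 mm thick along x, 14 mm above the door's clear plate, top 168 mm above the table. Behind it the bare plate (154 mm above the table, 158 mm wide) runs 128 mm to the rear. Shut, the lip is at x -23, y 0 in the balance's frame; it moves only along x
- tare_key (a joint): travel of the tare key, in m: 0 up, 0.006 fully down. Sprung: 1 N to start it, 1.2 N more per mm, 8 N fully down; it registers from 2.5 mm; springs back up when let go
- tare_key_top (a point): middle of the top face of the tare key: the one long key in the row, 46 mm along y of the balance, 18 mm along x, top face 59 mm above the table (9 mm above the deck); at x -113, y +37 mm in the balance's frame
- power_key (a joint): travel of another key of the same row, in m, 0 up, 0.006 down: round, 18 mm across, at the left end of the row (largest y in the balance's frame), 43 mm from the middle of the tare key; same height and springs as the tare key. To be left alone
- mode_key (a joint): travel of another key of the same row, in m, 0 up, 0.006 down: square, 18 x 18 mm, the next one to the right of the tare key, its middle 51 mm from the tare key's middle; same height and springs as the tare key. To be left alone
- cal_key (a joint): travel of another key of the same row, in m, 0 up, 0.006 down: square, 18 x 18 mm, second to the right of the tare key, 83 mm away; same height and springs as the tare key. To be left alone
- print_key (a joint): travel of another key of the same row, in m, 0 up, 0.006 down: square, 18 x 18 mm, at the right end of the row, 115 mm from the tare key; same height and springs as the tare key. To be left alone
- dish: empty steel weighing dish, 56 mm across, 13 mm tall, standing on the pan inside the chamber (its underside 74 mm above the table). Origin: centre of its underside. Stays there, untouched
- weight: cylindrical steel calibration weight with a knob, 30 mm across, 50 mm tall. Loose bystander, not to be touched; origin at the centre of its underside
- jar: small round glass jar with a cap, 44 mm across, 55 mm tall. Loose bystander, not to be touched; origin at the centre of its underside
- ring_box: small open ring box, 50 x 50 mm, base 26 mm tall, its raised lid reaches 74 mm. Loose bystander, not to be touched; origin at the centre of its underside
- loupe: folding loupe lying flat, 58 x 24 mm, 16 mm tall; origin under the lens. Loose bystander, not to be touched
- pocket_scale: flat black pocket scale with three little printed keys of its own, 125 x 70 mm, 20 mm tall; not the balance of the task. Loose bystander, not to be touched; origin at the centre of its underside
- pliers: flat-nose pliers lying flat, about 150 mm long, 40 mm wide, 12 mm tall. Loose bystander, not to be touched; origin at the centre of its underside
- tweezers: steel tweezers lying flat in front of the balance, 132 mm long, 9 mm tall. Loose bystander, not to be touched; origin at the centre of its underside

How it is judged:
On the way, in this order (a step that is already met when the one before it is completed fails the run):
1. the top door is fully shut (within 4 mm) (value of joint top_door below 0.004 m), for 0.2 s.
2. with the door shut, the tare key is pressed down (more than 2.5 of its 6 mm) for at least 0.1 s (value of joint tare_key above 0.0025 m and value of joint top_door below 0.004 m), for 0.1 s.
At the end, for the whole second after the job is handed in: The top door is shut within 4 mm, the tare key has been pressed and is up again (within 1 mm), the other keys are up, the dish stands upright on the pan within 6 mm of where it was, and every loose thing lies within 10 mm of where it was (value of joint top_door below 0.004 m and value of joint each of tare_key, power_key, mode_key, cal_key, print_key below 0.001 m and distance of dish from where it was at the start of the episode below 0.006 m and angle between dish's own z axis and vertical below 0.1 rad and linear speed of dish below 0.02 m/s and distance of each of weight, jar, ring_box, loupe, pocket_scale, pliers, tweezers from where it was at the start of the episode below 0.01 m); the robot touches nothing.
It fails at once if another key than the tare key is pressed (more than 1.5 mm) (value of joint any of power_key, mode_key, cal_key, print_key above 0.0015 m).
It fails at once if the robot bears on the balance, its door or keys with more than 30 N (contact force between any of the fingers, the arm and balance above 30 N).
It fails at once if the dish is moved more than 6 mm or lifted (distance of dish from where it was at the start of the episode above 0.006 m).
It fails at once if a thing lying around is moved more than 10 mm or lifted (distance of any of weight, jar, ring_box, loupe, pocket_scale, pliers, tweezers from where it was at the start of the episode above 0.01 m).
It also fails if it takes over 43 s, if anything falls off the work surface, if the arm or the gripper's body presses on something with over 40 N, if the wrist force passes 120 N, or if a joint passes its speed limit or range.

### The arm

A 7-joint arm with a two-finger parallel gripper is mounted at the origin on the work surface. World frame = base frame: x ahead of the robot, y to its left, z up, the work surface at z = 0. Lengths are in m, angles in rad, forces in N, time in s.
With the tool pointing down it reaches from about 0.4 to 0.875 m from the base axis. Payload 19.3 kg.
Tool frame: the origin (TCP) lies between the finger pads; the fingertips stand 17 mm ahead of it and the grasp point (between the pads) lies 2 mm behind it; z points along the fingers, y is the line along which they close (so a half turn about z gives the same grasp; the last joint's range is limited). The gripper opens to 85 mm and grips with 20 to 120 N. Pads are 22 mm wide; open, the fingers measure 114 mm over their backs; the gripper's body (76 mm by 85 mm) begins 54 mm behind the grasp point. The pads swing forward as they close: fully open they stand 13 mm farther back than shut.
Start: joints at [-1.193, 0.521, -0.036, 1.599, 0.021, 1.021, -0.113], TCP at [0.271, 0.563, 0.248] pointing down, gripper open.
Joint ranges: [-2.91, 2.91], [-0.3, 2.13], [-1.5, 1.42], [0.17, 2.43], [-1.26, 4.41], [0.16, 1.93], [-2.52, 2.52]. Speed limits (rad/s): [1.89, 1.89, 2.39, 2.39, 3.01, 3.01, 3.01].

### API

Orientations are given as [roll, pitch, yaw] about the fixed x, y, z axes, in that order (R = Rz(yaw) Ry(pitch) Rx(roll)).
In Python, from workcell import bot gives the robot as it stands.
- The arm moves only by the shell command python3 -m inch 'ROWS' [FORCE]. ROWS is JSON, a list of rows, each a list of 7 numbers: the shift along the tool's x, y, z in units of 200 mm (1.0 is 200 mm), then the turn, a rotation vector about the tool's x, y, z in units of 90 degrees (1.0 is 90 degrees), then the opening, from 0 (shut) to 1 (fully open). In form: [[x, y, z, rx, ry, rz, grip], ...]. A call has 1 to 20 rows; each row is the pose to reach, as a shift and turn from the pose commanded when the call began, along the tool's axes at that moment; what a row does not reach only later rows make up. A row lasts 1/8 s, in which the tool goes at most 62.5 mm and 10.7 degrees, less where a joint would pass 70% of its speed; a pose out of reach is approached as far as the arm can. A call with a number of a shift or a turn outside -1 to 1 is refused whole. A call with a gripper value outside its range is refused whole. The fingers move at their own pace and stop on an object; FORCE is the grip in N (left out, the last holds). Time passes only in rows, so rows that repeat a pose let the fingers close. It gives the time, the measured TCP pose, the force, the opening and the grip force at its end, in the units of the state.
- bot.observe(): the state, without advancing time (a new reading comes with each control period).
- bot.grab_frame(name): name is "side" or "top" or "wrist"; returns a dict with "img" (384x512x3 uint8, red, green, blue), "z_map" (384x512 float32, m along the optical axis (not along the pixel's ray), 0 where there is no reading), "vfov" (degrees; the focal length in pixels is half the picture's height over the tangent of half this angle, whatever the lens; pixels are square), "cx", "cy" (the principal point, pixels), "rvec" (rotation vector, rad) and "tvec" (3), from world to camera coordinates, as OpenCV has them. Camera axes: x right, y down, z forward; pixel columns grow to the right and rows downward; lengths in m; the calibration is good to about 2 mm. A picture is of the moment at which its call begins.
- bot.job_done(): hands the job in; it is judged then, once.
The state is a dict: "clock": time; "qpos": joint angles; "qd": joint speeds; "joint_efforts": joint torques, N m; "position": TCP position; "tool_rot": TCP orientation; "force": force on the tool from outside, world axes, zero at the start; "moment": the same for the moment, N m; "grip_width": finger opening in m; "finger_force": force on a finger pad.
Only numpy, scipy, OpenCV 4.12 (cv2) and the standard library are available. Lean on these libraries where they do the work, as an engineer would, in place of code of your own. Each camera call takes 0.05 s, during which the arm holds its last target. There are 200 camera calls.

## Working session

There is one attempt and no reset: what is moved stays moved. The work goes in short steps, Python scripts to look and compute and a shell command to move; the robot and the scene stay as the last step left them, time stands still between calls to the robot, and variables do not carry over. Pictures are saved under pics/ and viewed, at most 10 in all, crops included, and the job is handed in when it is done.

```bash
mkdir -p pics; cat > h.py <<'E'
import numpy as np, cv2, pickle
from workcell import bot
def grab(n,tag):
    f=bot.grab_frame(n); pickle.dump(f,open(f'pics/{tag}.pkl','wb')); cv2.imwrite(f'pics/{tag}.png',cv2.cvtColor(f['img'],cv2.COLOR_RGB2BGR)); return f
def load(tag): return pickle.load(open(f'pics/{tag}.pkl','rb'))
def cam(f):
    F=192/np.tan(np.radians(f['vfov'])/2); R=cv2.Rodrigues(np.array(f['rvec'],float))[0]; return F,R,np.array(f['tvec'],float).ravel()
def ray(f,u,v):
    F,R,t=cam(f); return -R.T@t, R.T@np.array([(u-f['cx'])/F,(v-f['cy'])/F,1])
def atz(f,u,v,z):
    o,d=ray(f,u,v); return o+d*(z-o[2])/d[2]
def dep(f,u,v):
    o,d=ray(f,u,v); return o+d*f['z_map'][int(v),int(u)]
def proj(f,P):
    F,R,t=cam(f); c=R@np.array(P)+t; return F*c[0]/c[2]+f['cx'],F*c[1]/c[2]+f['cy']
def tri(*fuv):
    A=0;b=0
    for f,u,v in fuv:
        o,d=ray(f,u,v); d=d/np.linalg.norm(d); M=np.eye(3)-np.outer(d,d); A=A+M; b=b+M@o
    return np.linalg.solve(A,b)
E
python3 - <<'E'
from h import *
a=grab('top','top0'); b=grab('side','side0'); 
im=np.vstack([cv2.imread('pics/top0.png'),cv2.imread('pics/side0.png')])
for n,f in(('t',a),('s',b)):print(n,cam(f), -cam(f)[1].T@cam(f)[2])
cv2.imwrite('pics/top0b.png',cv2.resize(cv2.imread('pics/top0.png'),(800,600)))
cv2.imwrite('pics/side0b.png',cv2.resize(cv2.imread('pics/side0.png'),(800,600)))
print(bot.observe())
E
```

```text
t (np.float64(449.91363441492456), array([[ 0.00474951, -0.99986199, -0.01591976],
       [-0.98478922, -0.00191159, -0.17374275],
       [ 0.17368834,  0.0165028 , -0.98466239]]), array([0.04625908, 0.54759696, 1.09062678])) [0.34961872 0.02930107 1.16977661]
s (np.float64(393.47717563848397), array([[ 8.01157384e-01, -5.98453280e-01,  7.19224660e-04],
       [-3.96867038e-01, -5.32189958e-01, -7.47843836e-01],
       [ 4.47932361e-01,  5.98855174e-01, -6.63874295e-01]]), array([-0.41926501,  0.3336592 ,  0.73591476])) [ 0.13867556 -0.51404681  0.73838142]
{'clock': 0.1, 'qpos': array([-1.19320425,  0.52193793, -0.03632318,  1.59993214,  0.02116054,
        1.0210773 , -0.11280156]), 'qd': array([ 0.00059928, -0.00252144,  0.00086146, -0.00276703, -0.00053991,
       -0.00029439, -0.00029837]), 'joint_efforts': array([ 3.04663015e-03, -9.28493500e+01,  1.98375754e+00, -3.70525360e+01,
        1.81355677e-02,  5.37236076e-03,  1.33050912e-05]), 'position': array([0.27051433, 0.56312502, 0.24780033]), 'tool_rot': array([-3.14062151e+00,  3.51009703e-05,  2.69376340e+00]), 'force': array([ 0.25138328,  1.0083163 , -0.17902231]), 'moment': array([-0.02608214, -0.00471234, -0.04566524]), 'finger_force': 0.0, 'grip_width': 0.08519564754460214}
```

View pics/top0b.png

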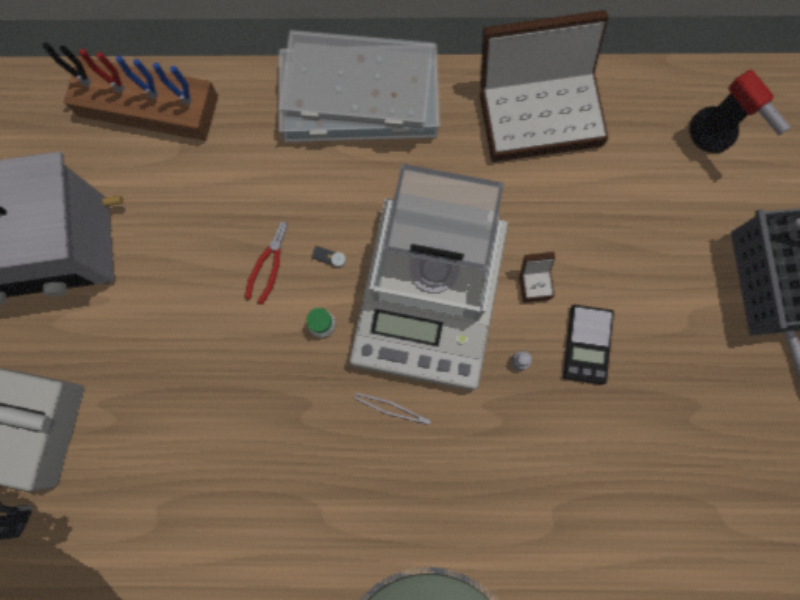

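View pics/side0b.png

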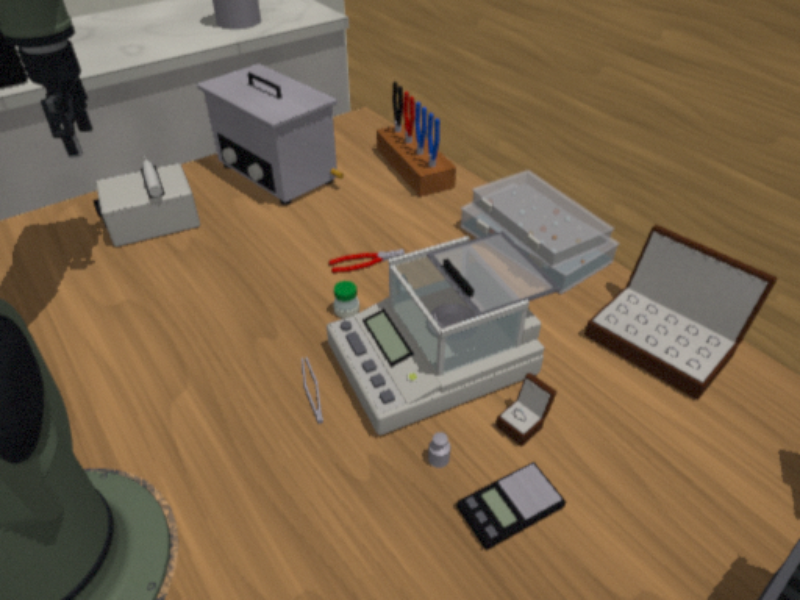

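The top view shows the balance with the lip at about (437,252), the tare key at (393,355) and the other keys at (367,350), (425,361), (444,366) and (464,369). In the side view the lip is at about (458,277) and the tare key at (358,343). I'll enlarge both for better readings.

```bash
python3 - <<'E'
from h import *
a=cv2.imread('pics/top0.png')[100:250,220:330]; b=cv2.imread('pics/side0.png')[145:285,205:355]
A=cv2.resize(a,None,fx=4,fy=4,interpolation=cv2.INTER_CUBIC); cv2.imwrite('pics/c1.png',A)
B=cv2.resize(b,None,fx=4,fy=4,interpolation=cv2.INTER_CUBIC); cv2.imwrite('pics/c2.png',B)
E
```

```text
(no output)
```

View pics/c1.png

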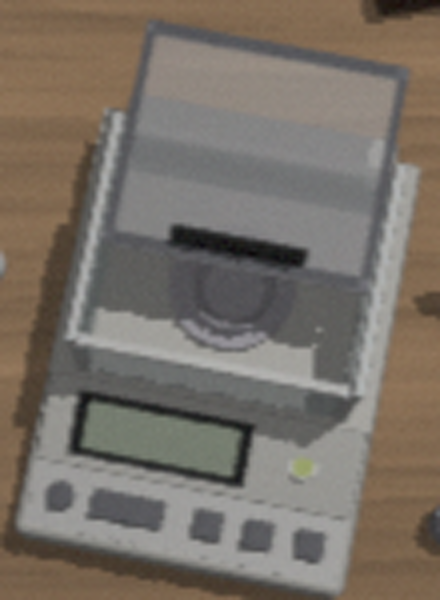

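View pics/c2.png

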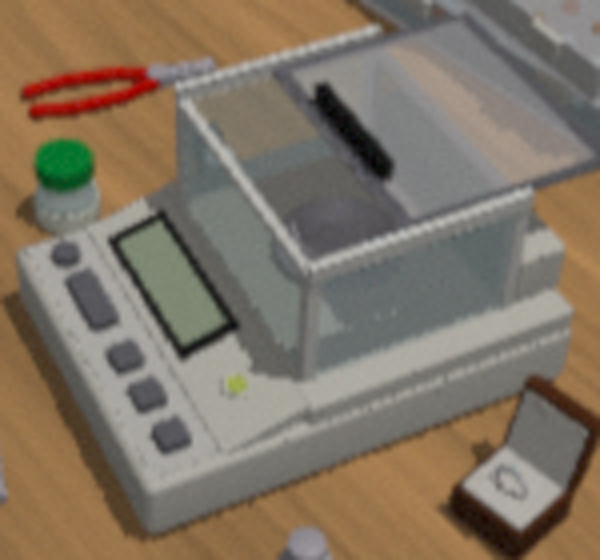

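Crop readings, top / side:
- tare: (127,509) / (93,300)
- power: (60,497) / (66,254)
- mode: (207,525) / (125,357)
- cal: (257,536) / (147,394)
- print: (308,546) / (171,436)
- lip, top rear edge: (172,226) to (306,248) / about (322,84) to (392,160)

```bash
cat > m.py <<'E'
from h import *
from scipy.optimize import least_squares
t=load('top0'); s=load('side0')
T=lambda x,y:((x+.5)/4-.5+220,(y+.5)/4-.5+100)
S=lambda x,y:((x+.5)/4-.5+205,(y+.5)/4-.5+145)
K=dict(power=((60,497),(66,254),80),tare=((127,509),(93,300),37),mode=((207,525),(125,357),-14),cal=((257,536),(147,394),-46),prnt=((308,546),(171,436),-78))
L=[((172,226),(325,84),40),((306,249),(392,161),-40)]
for k,(a,b,y) in K.items():
    print(k,tri((t,*T(*a)),(s,*S(*b))).round(4), dep(t,*T(*a)).round(4),dep(s,*S(*b)).round(4))
for a,b,y in L: print('lip',tri((t,*T(*a)),(s,*S(*b))).round(4))
def W(p,x,y,z):
    c,sn=np.cos(p[2]),np.sin(p[2]); return [p[0]+c*x-sn*y,p[1]+sn*x+c*y,z]
def res(p):
    r=[]
    for a,b,y in K.values():
        P=W(p,-.113,y/1e3,.059); r+=[*np.subtract(proj(t,P),T(*a)),*np.subtract(proj(s,P),S(*b))]
    for a,b,y in L:
        P=W(p,-.019+p[3],y/1e3,.168); r+=[*np.subtract(proj(t,P),T(*a)),*np.subtract(proj(s,P),S(*b))]
    return np.array(r)
q=least_squares(res,[.6,0,-.15,.09]); p=q.x
print(p, q.fun.round(1))
if __name__=='__main__':
    for n,P in dict(lip=W(p,-.023+p[3],0,.168),lipshut=W(p,-.023,0,.168),tare=W(p,-.113,.037,.059)).items(): print(n,np.round(P,4))
E
python3 m.py
```

```text
power [0.4843 0.0978 0.0566] [0.4831 0.0973 0.0653] [0.483  0.0953 0.0593]
tare [0.4769 0.0562 0.055 ] [0.4767 0.0561 0.0575] [0.4758 0.0546 0.0569]
mode [0.4667 0.0066 0.0552] [0.4667 0.0065 0.0591] [0.4643 0.0037 0.0592]
cal [ 0.4601 -0.0245  0.0561] [ 0.4599 -0.0244  0.0599] [ 0.4574 -0.0283  0.0615]
prnt [ 0.4541 -0.0561  0.0545] [ 0.4542 -0.056   0.0563] [ 0.452  -0.0588  0.0586]
lip [0.6281 0.0285 0.1663]
lip [ 0.6134 -0.0479  0.1675]
[ 0.57929883 -0.00230339 -0.19203724  0.06065941] [-0.   0.1 -0.3 -0.6  0.2  0.4 -0.4 -0.8  0.4  0.4  0.1 -0.7  0.6  0.2
  0.2 -0.4  0.6  0.2  0.1 -0.9 -0.2 -0.1 -0.2 -0.6  0.6  0.6  0.6  0.3]
lip [ 0.6163 -0.0095  0.168 ]
lipshut [0.5567 0.0021 0.168 ]
tare [0.4754 0.0556 0.059 ]
```

```bash
python3 -m inch '[[0,0,-0.15,0,0,-0.08,0],[0,0,-0.3,0,0,-0.163,0],[0,0,-0.3,0,0,-0.163,0]]' 20
cat > go.py <<'E'
from m import *
from scipy.spatial.transform import Rotation as Ro
def go(x,y,ztcp):
    o=bot.observe(); R=Ro.from_euler('xyz',o['tool_rot']).as_matrix()
    g=np.array(W(p,x,y,ztcp)); d=R.T@(g-o['position'])/.2
    c,s_=np.cos(p[2]),np.sin(p[2]); dx,dy=o['position'][:2]-p[:2]
    print('goal',g.round(4),'units',d.round(3),'bal xy',np.round([c*dx+s_*dy,-s_*dx+c*dy],4),'z',o['position'][2].round(4),'rot',o['tool_rot'].round(3),'F',o['force'].round(2),'w',round(o['grip_width'],4),'t',o['clock'])
E
python3 -c "
from go import *
go(.065,0,.30)
f=t
h,w=f['z_map'].shape
P=np.array([dep(f,u,v) for v in range(0,h,3) for u in range(0,w,3) if f['z_map'][v,u]>0])
P=P[(P[:,0]>.1)&(P[:,0]<.75)&(P[:,1]<.62)&(P[:,1]>-.2)]
P=P[P[:,2]>.18]; print(len(P),P.min(0) if len(P) else 0,P.max(0) if len(P) else 0)" | tail -2
```

```text
clock: 0.48
position: [0.271, 0.5639, 0.3102]
tool_rot: [3.139, 0.0, 2.951]
force: [0.1, -0.8, -0.4]
grip_width: 0.0324
finger_force: 0.0
goal [ 0.6431 -0.0147  0.3   ] units [-2.375 -2.488  0.045] bal xy [-0.4107  0.497 ] z 0.3102 rot [3.139 0.    2.951] F [ 0.11 -0.8  -0.41] w 0.0324 t 0.475
351 [0.23019163 0.49127726 0.1900151 ] [0.74812711 0.6198049  0.3442853 ]
```

```bash
python3 -m inch '[[0,-0.25,0,0,0,0,0],[-0.15,-0.5,0,0,0,0,0],[-0.4,-0.75,0,0,0,0,0],[-0.6,-1,0,0,0,0,0],[-0.8,-1,0,0,0,0,0],[-0.8,-1,0,0,0,0,0]]' && python3 -m inch '[[-0.2,-0.2,0,0,0,0,0],[-0.4,-0.4,0,0,0,0,0],[-0.6,-0.6,0,0,0,0,0],[-0.8,-0.8,0,0,0,0,0],[-0.9,-1,0,0,0,0,0],[-0.9,-1,0,0,0,0,0],[-0.9,-1,0,0,0,0,0]]' >/dev/null; python3 -c "
from go import *
go(.065,0,.25)"|tail -1
```

```text
clock: 1.23
position: [0.392, 0.3343, 0.3076]
tool_rot: [-3.14, 0.0, 2.944]
force: [-0.6, 0.5, -0.9]
grip_width: 0.0002
finger_force: 0.0
goal [ 0.6431 -0.0147  0.25  ] units [-0.683 -0.488  0.288] bal xy [-0.0716  0.0975] z 0.3078 rot [ 3.141e+00 -1.000e-03  2.950e+00] F [-0.14  0.58 -0.23] w -0.0004 t 2.1
```

```bash
python3 -m inch '[[-0.25,-0.2,0,0,0,0,0],[-0.5,-0.4,0.1,0,0,0,0],[-0.68,-0.49,0.2,0,0,0,0],[-0.68,-0.49,0.29,0,0,0,0],[-0.68,-0.49,0.29,0,0,0,0],[-0.68,-0.49,0.29,0,0,0,0]]' >/dev/null; python3 -c "
from go import *
go(.065,0,.176)
a=grab('side','side1'); b=grab('wrist','wrist1')
P=bot.observe()['position']+np.array([0,0,-.017]); print('tip',proj(a,P),'pad tcp',proj(a,P+[0,0,.017]))
A=cv2.resize(cv2.imread('pics/side1.png')[110:260,240:390],(600,600),interpolation=2)
cv2.imwrite('pics/c3.png',A)"|tail -2
```

```text
goal [ 0.6431 -0.0147  0.176 ] units [-0.001 -0.001  0.376] bal xy [0.0647 0.0002] z 0.2512 rot [3.141e+00 1.000e-03 2.952e+00] F [-0.31  1.02 -0.35] w 0.0 t 2.85
tip (np.float64(305.4834002182058), np.float64(148.41057009033582)) pad tcp (np.float64(306.12970603318996), np.float64(141.96966231899674))
```

View pics/c3.png

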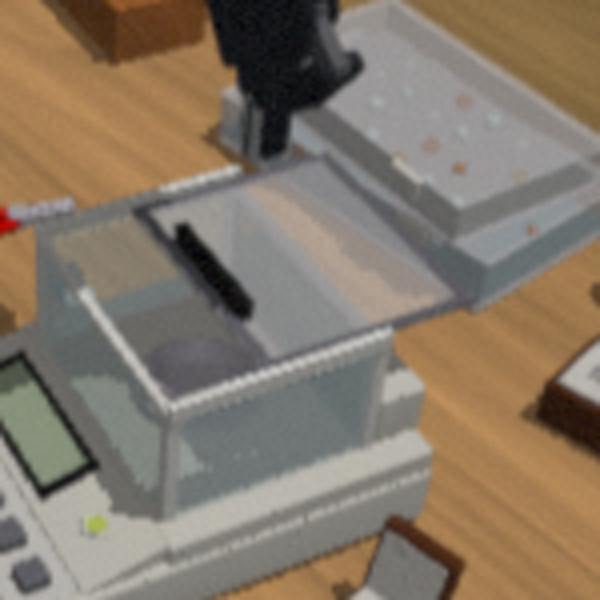

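The closed fingertips are at crop (266,157), against a predicted (262,154), so the 17 mm tip offset holds. The door lip (215,270) is clear in front of them. I'll descend behind the lip.

```bash
python3 -m inch '[[0,0,0.15,0,0,0,0],[0,0,0.28,0,0,0,0],[0,0,0.33,0,0,0,0],[0,0,0.365,0,0,0,0],[0,0,0.365,0,0,0,0],[0,0,0.365,0,0,0,0]]' ; python3 -c "
from go import *
go(-.004,0,.1775)
a=grab('side','side2')
A=cv2.resize(cv2.imread('pics/side2.png')[120:220,250:350],(600,600),interpolation=2)
cv2.imwrite('pics/c4.png',A)"|tail -1
```

```text
clock: 3.7
position: [0.6433, -0.0163, 0.1781]
tool_rot: [3.141, 0.001, 2.95]
force: [-0.0, 0.1, 0.9]
grip_width: -0.0001
finger_force: 0.0
goal [ 0.5754 -0.0015  0.1775] units [0.348 0.008 0.003] bal xy [ 0.0655 -0.0015] z 0.1781 rot [3.141e+00 1.000e-03 2.950e+00] F [-0.02  0.09  0.9 ] w -0.0001 t 3.7
```

View pics/c4.png

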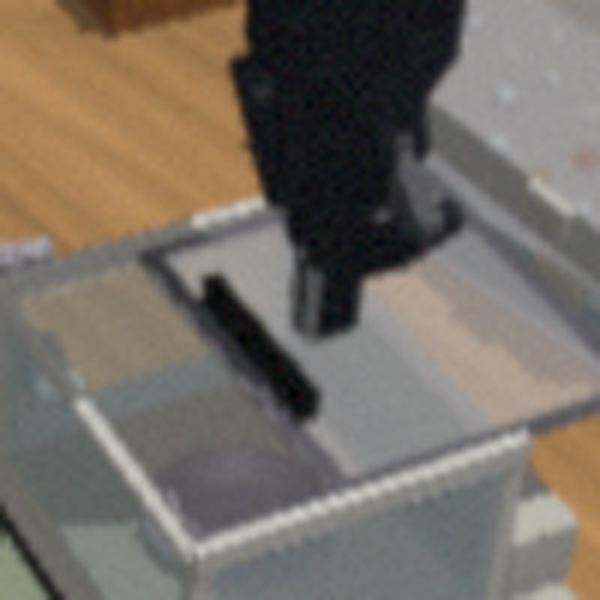

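The tips (325,330) stand just behind the lip (260,345), above the plate. I'll push gently forward.

```bash
python3 -m inch '[[0.03,0,0,0,0,0,0],[0.06,0.005,0,0,0,0,0],[0.09,0.008,0,0,0,0,0],[0.12,0.008,0,0,0,0,0],[0.15,0.008,0,0,0,0,0],[0.18,0.008,0,0,0,0,0],[0.21,0.008,0,0,0,0,0],[0.24,0.008,0,0,0,0,0],[0.27,0.008,0,0,0,0,0],[0.3,0.008,0,0,0,0,0],[0.32,0.008,0,0,0,0,0],[0.33,0.008,0,0,0,0,0],[0.33,0.008,0,0,0,0,0]]' ; python3 -c "
from go import *
go(-.010,0,.1775)
a=grab('side','side3')
A=cv2.resize(cv2.imread('pics/side3.png')[130:230,230:330],(600,600),interpolation=2)
cv2.imwrite('pics/c5.png',A)"|tail -1
```

```text
clock: 5.38
position: [0.5784, -0.0021, 0.1773]
tool_rot: [-3.142, -0.0, 2.95]
force: [0.5, 0.3, 0.1]
grip_width: 0.0002
finger_force: 0.2
goal [ 5.695e-01 -4.000e-04  1.775e-01] units [ 0.045 -0.    -0.001] bal xy [-0.0009  0.    ] z 0.1773 rot [-3.142 -0.     2.95 ] F [0.49 0.26 0.12] w 0.0002 t 5.375
```

View pics/c5.png

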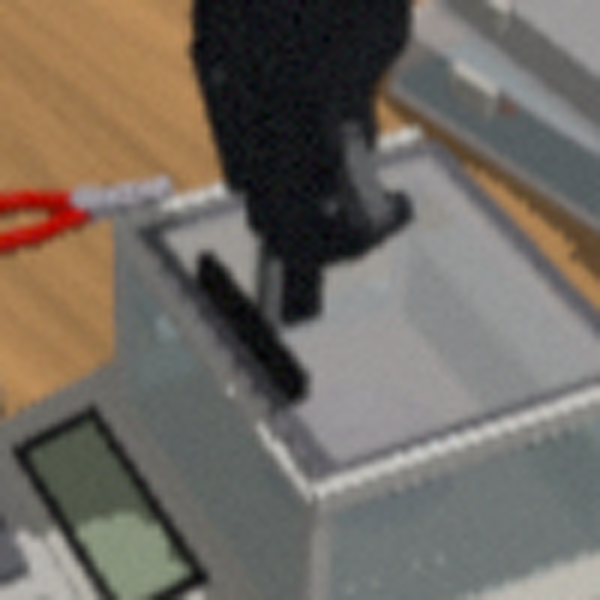

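The door has followed: the lip (250,330) is near the front edge, with the tips against it. I'll make the last few mm in small steps while watching the force.

```bash
python3 -m inch '[[0.01,0,0,0,0,0,0],[0.02,0,0,0,0,0,0],[0.025,0,0,0,0,0,0],[0.025,0,0,0,0,0,0]]'; python3 -m inch '[[0.005,0,0,0,0,0,0],[0.01,0,0,0,0,0,0],[0.01,0,0,0,0,0,0]]' ; python3 -m inch '[[0.005,0,0,0,0,0,0],[0.01,0,0,0,0,0,0],[0.01,0,0,0,0,0,0]]'
```

```text
clock: 5.92
position: [0.5735, -0.0012, 0.1773]
tool_rot: [-3.142, -0.0, 2.95]
force: [0.9, -0.0, -0.6]
grip_width: -0.0002
finger_force: 0.4
clock: 6.3
position: [0.5716, -0.0008, 0.1773]
tool_rot: [-3.142, 0.0, 2.95]
force: [1.6, -0.5, -2.1]
grip_width: -0.0004
finger_force: 0.9
clock: 6.68
position: [0.57, -0.0004, 0.1774]
tool_rot: [3.142, 0.001, 2.95]
force: [5.6, -2.0, -3.6]
grip_width: -0.0
finger_force: 2.9
```

Force has risen to about 6 N, well above the 1.2 N of friction, so the door is on its stop. I'll back off, rise, and check the lip.

```bash
python3 -m inch '[[-0.02,0,0,0,0,0,0],[-0.06,0,0,0,0,0,0],[-0.06,0,-0.12,0,0,0,0],[-0.06,0,-0.28,0,0,0,0],[0.1,0.09,-0.28,0,0,0,0],[0.3,0.19,-0.28,0,0,0,0],[0.5,0.19,-0.28,0,0,0,0],[0.515,0.19,-0.28,0,0,0,0],[0.515,0.19,-0.28,0,0,0,0]]'; python3 -c "
from go import *
go(-.113,.037,.100)
a=grab('side','side4'); b=grab('top','top4')
for x in (-.023,-.013): print(x,[proj(b,W(p,x+.004,y,.168)) for y in (.04,-.04)],[proj(a,W(p,x+.004,y,.168)) for y in (.04,-.04)])
A=cv2.resize(cv2.imread('pics/side4.png')[130:250,190:310],(600,600),interpolation=2)
cv2.imwrite('pics/c6.png',A)"|tail -3
```

```text
clock: 7.8
position: [0.4764, 0.0566, 0.2336]
tool_rot: [3.141, 0.0, 2.95]
force: [0.4, 0.2, 0.1]
grip_width: 0.0001
finger_force: 0.0
goal [0.4754 0.0556 0.1   ] units [ 0.004 -0.006  0.668] bal xy [-0.1123  0.0382] z 0.2336 rot [3.141 0.    2.95 ] F [0.35 0.25 0.05] w 0.0001 t 7.8
-0.023 [(np.float64(257.27971894259474), np.float64(181.3350869271776)), (np.float64(291.8699700302798), np.float64(187.95947271785062))] [(np.float64(262.5112625540377), np.float64(172.0672703148945)), (np.float64(278.9430119712978), np.float64(193.15449667473246))]
-0.013 [(np.float64(258.1326962072795), np.float64(177.12826268403703)), (np.float64(292.66961885694394), np.float64(183.725558670945))] [(np.float64(266.40212976591187), np.float64(170.87833452089848)), (np.float64(283.01698411648823), np.float64(191.80996845671086))]
```

View pics/c6.png

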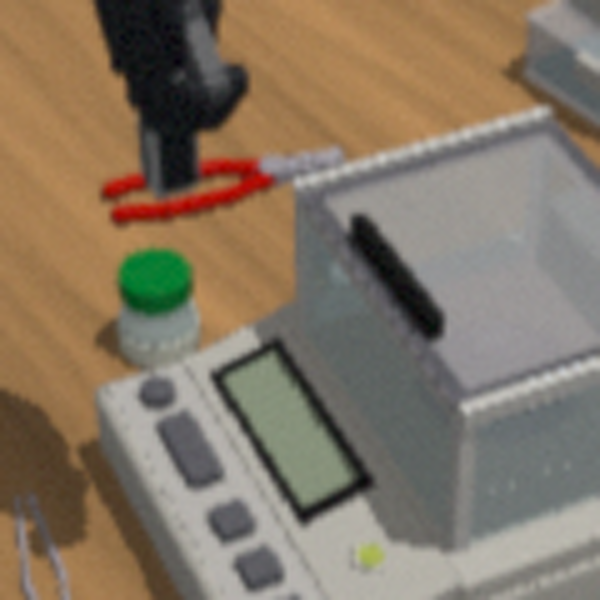

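The lip's rear top edge is at (365,214) to (440,318), against a predicted shut position of (365,213) to (447,318), so the door is shut. Now the tare key.

```bash
python3 -m inch '[[0.004,-0.006,0.25,0,0,0,0],[0.004,-0.006,0.5,0,0,0,0],[0.004,-0.006,0.65,0,0,0,0],[0.004,-0.006,0.73,0,0,0,0],[0.004,-0.006,0.73,0,0,0,0],[0.004,-0.006,0.73,0,0,0,0]]'; python3 -c "
from go import *
go(-.113,.037,.0725)"|tail -1
```

```text
clock: 8.65
position: [0.4754, 0.0554, 0.0878]
tool_rot: [3.141, 0.001, 2.949]
force: [-1.0, 0.7, -0.0]
grip_width: -0.0
finger_force: 0.0
goal [0.4754 0.0556 0.0725] units [0.    0.001 0.076] bal xy [-0.113   0.0368] z 0.0878 rot [3.141e+00 1.000e-03 2.949e+00] F [-0.97  0.72 -0.03] w -0.0 t 8.65
```

```bash
python3 -m inch '[[0,0,0.02,0,0,0,0],[0,0,0.04,0,0,0,0],[0,0,0.055,0,0,0,0],[0,0,0.065,0,0,0,0],[0,0,0.07,0,0,0,0],[0,0,0.07,0,0,0,0],[0,0,0.07,0,0,0,0]]'
```

```text
clock: 9.52
position: [0.4748, 0.0556, 0.0734]
tool_rot: [3.142, 0.0, 2.95]
force: [-0.6, -0.0, 3.8]
grip_width: 0.0001
finger_force: 2.0
```

The force is about 3.8 N, which means roughly 2.3 mm of travel. I'll go a little deeper, hold, then release.

```bash
python3 -m inch '[[0,0,0.005,0,0,0,0],[0,0,0.009,0,0,0,0],[0,0,0.01,0,0,0,0],[0,0,0.01,0,0,0,0],[0,0,0.01,0,0,0,0]]'
```

```text
clock: 10.15
position: [0.4748, 0.0556, 0.0714]
tool_rot: [3.142, 0.0, 2.95]
force: [-1.2, 0.4, 5.8]
grip_width: 0.0003
finger_force: 3.2
```

```bash
python3 -m inch '[[0,0,0.003,0,0,0,0],[0,0,0.005,0,0,0,0],[0,0,0.005,0,0,0,0],[0,0,0.005,0,0,0,0]]'; python3 -m inch '[[0,0,-0.05,0,0,0,0],[0,0,-0.15,0,0,0,0],[0,0,-0.35,0,0,0,0],[0,0,-0.6,0,0,0,0],[0,0,-0.8,0,0,0,0],[0,0,-0.8,0,0,0,0],[0,0,-0.8,0,0,0,0]]'; python3 -c "
from h import *
b=grab('top','top5');a=grab('side','side5')
A=cv2.resize(cv2.imread('pics/side5.png')[130:280,190:340],(600,600),interpolation=2)
cv2.imwrite('pics/c7.png',A)"
```

```text
clock: 10.65
position: [0.4749, 0.0556, 0.0704]
tool_rot: [3.141, 0.0, 2.95]
force: [-1.7, 0.4, 7.9]
grip_width: -0.0001
finger_force: 3.8
clock: 11.52
position: [0.4744, 0.0555, 0.2301]
tool_rot: [-3.141, -0.0, 2.95]
force: [0.0, -0.2, -0.7]
grip_width: -0.0001
finger_force: 0.0
```

View pics/c7.png

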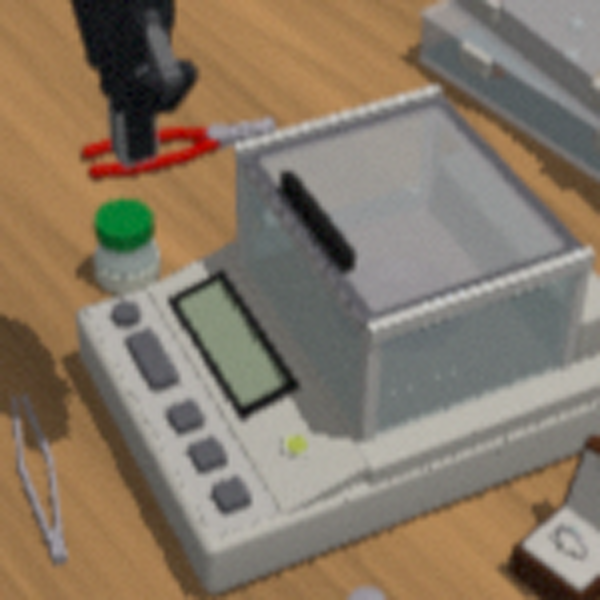

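The door is shut with the lip at (318,220), the tare key (152,360) is up again, and nothing near it has been disturbed. Handing in.

```bash
python3 -c "
from workcell import bot
print(bot.job_done())"
```

```text
the job is handed in; nothing more can be done
None
```

The top door is shut against its stop, and the tare key was pressed about 5 mm down (about 8 N) and released; the pictures show it up again and nothing nearby disturbed, and the job was handed in at about 11.6 s without a verdict being shown.

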